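Reload a weld jig

TASK

Reload the weld jig: swing its locking lever open, take out the finished part (the block with a round boss) and stand it upright on the firebrick to cool, then seat the plain blank fully down in the empty pocket and swing the lever shut over it. Also thread every loose bushing fully down onto the jig's pin that suits its bore, the wide ones on the thick pin and the narrow ones on the thin pin. Leave the hammer, brush and spray can where they are.

Things in the scene. Friction and masses are not known exactly. Their poses are not given: they have to be found in the camera images.
- pocket (a point): Weld jig's open rectangular pocket: centre of its floor. x along its long side, y along its short side, z up. Inside 76 (x) x 46 (y), outside 100 x 66, walls 18 high. Fixed on a steel plate 200 x 230, 12 thick, top level with the pocket floor; in this frame the plate spans x -65 to 135, y -160 to 70. All jig parts share these axes.
- lever (a joint): Jig's locking lever: steel bar 14 wide, 10 thick, swings level about an upright post. 0 rad = shut: bar along the pocket's +y, across the block near its +x end, 3 mm above a seated block's top (a block not fully down stops it). Grows clockwise seen from above to its stop at 1.65 (open: along the pocket's +x, clear of it). Stays where left; about 1.5 N at the knob moves it.
- lever_hinge (a point): Pivot axis of the lever, at the bar's top face, which is 63 above the pocket floor and 75 above the bench; a bolt head 20 across stands 10 over it. The post below is 16 across.
- lever_knob (a point): Round upright black knob at the lever's free end, 90 mm from the pivot axis: diameter 16, 36 tall, standing on the bar's top face. This point is on its axis, half-way up (18 above the bar's top face).
- blank_c (a point): Blank: loose plain aluminium block, 70 (x) x 40 (y) x 50 tall, about 0.37 kg, standing on the bench at the start. This point is its centre, half-way up (25 above its underside). It goes in the pocket either way round.
- finished_c (a point): Finished part: the same 70 x 40 x 50 aluminium block with a round boss, diameter 26 and 26 tall, welded upright on the middle of its top (76 tall in all). About 0.41 kg. At the start it sits in the pocket under the lever. This point is the centre of its block, 25 above its underside.
- brick_top (a point): Fixed terracotta firebrick, 120 (x) x 110 (y), 30 thick, lying on the bench. This point is the centre of its top face.
- thick_pin (a point): Thick upright steel pin of the jig, diameter 22, 54 tall with a 3 mm chamfer at the tip, standing on a round shoulder of diameter 38 that is 12 above the jig plate. This point is the pin's foot, on the shoulder's top, 24 above the bench; z up. Two wide bushings fit on it, one on the other.
- thin_pin (a point): Thin upright steel pin of the jig, diameter 11, 54 tall with a 3 mm chamfer at the tip, standing on a round shoulder of diameter 24 that is 12 above the jig plate. This point is the pin's foot, on the shoulder's top, 24 above the bench; z up. Two narrow bushings fit on it, one on the other.
- wide1_c (a point): Wide loose aluminium bushing, a plain ring standing flat on the bench: outer diameter 50, bore 26, 24 tall. This point is its centre, half-way up (12 above its underside); z is its axis. Belongs on the thick pin. May be absent.
- wide2_c (a point): Wide loose aluminium bushing, a plain ring standing flat on the bench: outer diameter 50, bore 26, 24 tall. This point is its centre, half-way up (12 above its underside); z is its axis. Belongs on the thick pin. May be absent.
- narrow1_c (a point): Narrow loose aluminium bushing, a plain ring standing flat on the bench: outer diameter 34, bore 15, 24 tall. This point is its centre, half-way up (12 above its underside); z is its axis. Belongs on the thin pin. May be absent.
- narrow2_c (a point): Narrow loose aluminium bushing, a plain ring standing flat on the bench: outer diameter 34, bore 15, 24 tall. This point is its centre, half-way up (12 above its underside); z is its axis. Belongs on the thin pin. May be absent.
- hammer: Hammer lying on the bench, a bystander. Origin under its middle.
- brush: Brush lying on the bench, a bystander. Origin under its middle.
- spraycan: Small white spray can, 44 across and 110 tall, standing on the bench, a bystander. Origin at its foot.
Things that resemble listed ones, but are neither listed nor needed, are in the scene too. Leave any green or turquoise look-alike of the part that bears finished_c alone.

How it is judged:
By the outcome, as a careful person would: the job done as asked, in the order asked, and still so for the second after the job is handed in, with the robot touching nothing.
Of wide1, wide2, narrow1, narrow2 only 2 to 4 are there at a start; the rules pass over those that are not, and their reading is None.
At some moment in a run one of blank, wide1, wide2, narrow1, narrow2 may be knocked a few centimetres aside while the robot is not near it.
It also fails if it takes over 210 s, if anything falls off the work surface, if the arm or the gripper's body presses on something with over 40 N, if the wrist force passes 120 N, or if a joint passes its speed limit or range.

ROBOT

A 6-joint arm with a two-finger parallel gripper is mounted at the origin on the work surface. World frame = base frame: x ahead of the robot, y to its left, z up, the work surface at z = 0. Lengths are in m, angles in rad, forces in N, time in s.
With the tool pointing down it reaches from about 0.35 to 0.85 m from the base axis. Payload 8.1 kg.
Tool frame: the origin (TCP) lies between the finger pads; the fingertips stand 11 mm ahead of it and the grasp point (between the pads) lies 8 mm behind it (robot.tips_ahead is the distance from the TCP to the fingertips, in m); z points along the fingers, y is the line along which they close (so a half turn about z gives the same grasp; the last joint's range is limited). The gripper opens to 93 mm and grips with 3 to 60 N. Pads are 15 mm wide; open, the fingers measure 128 mm over their backs; the gripper's body (75 mm by 188 mm) begins 65 mm behind the grasp point.
Start: joints at [-1.283, 0.13, 1.488, -0, 1.523, -0.085], TCP at [0.219, -0.559, 0.23] pointing down, gripper open.
Joint ranges: [-2.96, 2.96], [-0.89, 2.26], [0.02, 2.5], [-1.34, 4.48], [0, 2.73], [-2.66, 2.66]. Speed limits (rad/s): [2.39, 2.39, 2.79, 3.14, 3.14, 3.14].

INTERFACE

Orientations are given as a rotation vector (axis times angle).
In Python, from plant import robot gives the robot as it stands. The module is installed in compiled form; this text tells all that it offers.
- The arm moves only by the tool move_arm, never from a script. Its argument "deltas" is one flat list of numbers, 7 for each row, row after row: the shift along the tool's x, y, z in m, then the turn, a rotation vector about the tool's x, y, z in rad, then the opening, from 0 (shut) to 1 (fully open). A call has 1 to 12 rows; each row is the pose to reach, as a shift and turn from the pose commanded when the call began, along the tool's axes at that moment; what a row does not reach only later rows make up. A row lasts 1/8 s, in which the tool goes at most 62.5 mm and 10.7 degrees, less where a joint would pass 70% of its speed; a pose out of reach is approached as far as the arm can. A call with a gripper value outside its range is refused whole. The fingers move at their own pace and stop on an object; "squeeze" is the grip in N (left out, the last holds). Time passes only in rows, so rows that repeat a pose let the fingers close. It gives the time, the measured TCP pose, the force, the opening and the grip force at its end, in the units of the state.
- robot.read_state(): the state, without advancing time (a new reading comes with each control period).
- robot.read_camera(name): name is "side" or "top"; returns (picture, depth): 480x640x3 uint8, red, green, blue; 480x640 float32, m along the optical axis (not along the pixel's ray), 0 where there is no reading.
- robot.camera_model(name): a dict with "K" (3x3 intrinsics, pixels), "k1" (the pictures are not rectified: a ray, as slopes to the right and down, at radius r is drawn at 1 + k1 r^2 times it, then the intrinsics apply), "R" (3x3) and "t" (3): a world point X has camera coordinates R X + t. Camera axes: x right, y down, z forward; pixel columns grow to the right and rows downward; lengths in m; the calibration is good to about 2 mm. A picture is of the moment at which its call begins. camera_model takes no time and is no camera call.
- robot.close_job(): hands the job in; it is judged then, once.
Trained networks look in the newest picture that a camera, given by its name, has taken for a name from the list of things; names that differ only in an ending like _2 or _b are one class to them, and where a whole thing is asked for, a point or a joint stands for the part that bears it (a point fixed in the world has none). Each returns a list of dicts, best first, with "confidence" (0 to 1); they miss things now and then, are a little off and sometimes report something else, mostly with a low value. They report only what shows in the picture. A call takes as long as a camera call. They do not tell look-alikes from the thing itself.
- robot.recognise(camera, label): "uv" ([column, row] in pixels, amid what is visible of it).
The state is a dict: "t": time; "q": joint angles; "dq": joint speeds; "joint_torque": joint torques, N m; "tool_pos": TCP position; "orientation": TCP orientation; "force": force on the tool from outside, world axes, zero at the start; "wrist_torque": the same for the moment, N m; "opening": finger opening in m; "gripper_force": force on a finger pad.
Only numpy, scipy, OpenCV 4.12 (cv2) and the standard library are available. Lean on these libraries where they do the work, as an engineer would, in place of code of your own. Each camera call takes 0.05 s, during which the arm holds its last target. There are 200 camera calls.

## Working session

There is one attempt and no reset: what is moved stays moved. The work goes in short steps, Python scripts to look and compute and a tool call to move; the robot and the scene stay as the last step left them, time stands still between calls to the robot, and variables do not carry over. Pictures are saved under pics/ and viewed, at most 14 in all, crops included, and the job is handed in when it is done.

Besides the shell and the picture viewer there is one more tool, called after "Call:" by a JSON object that holds its "api" and its "payload". move_arm: Moves the arm, as the interface text tells. Its arguments: {"type":"object","properties":{"deltas":{"type":"array","items":{"type":"number"}},"squeeze":{"type":"number"}},"required":["deltas"]}

```bash
mkdir -p pics
cat > h.py <<'E'
import numpy as np, cv2
from plant import robot
def look(cam,name=None):
    p,d=robot.read_camera(cam)
    np.savez('last_%s.npz'%cam,p=p,d=d)
    if name: cv2.imwrite('pics/'+name,p[:,:,::-1])
    return p,d
def ray(cam,uv):
    m=robot.camera_model(cam);K=np.array(m['K']);k1=m['k1']
    q=np.linalg.solve(K,np.array([uv[0],uv[1],1.]))[:2]
    s=q.copy()
    for _ in range(20): s=q/(1+k1*(s@s))
    return np.array([s[0],s[1],1.]),np.array(m['R']),np.array(m['t'])
def atz(cam,uv,z):
    s,R,t=ray(cam,uv); o=-R.T@t; v=R.T@s
    return o+v*(z-o[2])/v[2]
def atd(cam,uv,d):
    s,R,t=ray(cam,uv); return R.T@(s*d-t)
def proj(cam,X):
    m=robot.camera_model(cam);c=np.array(m['R'])@X+np.array(m['t']);s=c[:2]/c[2];s=s*(1+m['k1']*(s@s));return (np.array(m['K'])@[s[0],s[1],1])[:2]
def cloud(cam,d):
    m=robot.camera_model(cam);K=np.array(m['K']);k1=m['k1']
    v,u=np.mgrid[0:480,0:640]
    q=np.linalg.solve(K,np.stack([u.ravel(),v.ravel(),np.ones(u.size)]))[:2];s=q.copy()
    for _ in range(20): s=q/(1+k1*(s**2).sum(0))
    P=np.vstack([s,np.ones(u.size)])*d.ravel()
    X=(np.array(m['R']).T@(P-np.array(m['t'])[:,None])).T.reshape(480,640,3)
    X[d==0]=np.nan
    return X
E
python3 - <<'E'
from h import *
for c in('top','side'):
    p,d=look(c,c+'1.png'); m=robot.camera_model(c); R=np.array(m['R']);print(c,-R.T@np.array(m['t']),R[2])
    X=cloud(c,d)
    for n in 'pocket lever lever_hinge lever_knob blank_c finished_c brick_top thick_pin thin_pin wide1_c narrow1_c hammer brush spraycan'.split():
        for r in robot.recognise(c,n)[:4]:
            u=np.round(r['uv']).astype(int); print(n,u,round(r['confidence'],2),np.round(X[min(u[1],479),min(u[0],639)],3))
print(robot.read_state())
E
```

```text
top [ 0.40683055 -0.08212919  1.02439242] [ 0.17755653 -0.01321152 -0.98402192]
pocket [268 248] 0.65 [0.565 0.015 0.01 ]
pocket [406 226] 0.49 [ 0.617 -0.298 -0.   ]
lever [238 251] 0.64 [0.55  0.072 0.069]
lever_hinge [238 252] 0.83 [0.547 0.071 0.074]
lever_knob [242 250] 0.73 [0.551 0.063 0.074]
blank_c [118 347] 0.8 [0.355 0.316 0.047]
blank_c [395 283] 0.35 [ 0.487 -0.267  0.005]
finished_c [289 342] 0.91 [ 0.364 -0.036  0.075]
finished_c [193 338] 0.9 [0.373 0.157 0.073]
finished_c [241 266] 0.61 [0.516 0.062 0.09 ]
brick_top [129 247] 0.89 [0.566 0.317 0.024]
thick_pin [265 246] 0.69 [0.57  0.022 0.011]
thin_pin [267 250] 0.75 [0.561 0.017 0.01 ]
wide1_c [400 325] 0.85 [ 0.395 -0.273  0.012]
narrow1_c [439 281] 0.45 [ 0.49  -0.362  0.017]
hammer [240 160] 0.6 [0.767 0.08  0.022]
brush [492 251] 0.66 [ 0.556 -0.483  0.017]
brush [266 247] 0.53 [0.568 0.02  0.009]
spraycan [136 168] 0.83 [0.721 0.284 0.1  ]
side [-0.02532638  0.87595335  1.12505771] [ 0.37856347 -0.62307727 -0.6844446 ]
pocket [298 283] 0.94 [0.544 0.078 0.074]
lever [296 281] 0.82 [0.551 0.076 0.075]
lever_hin
[... 739 characters left out ...]
[ 0.559 -0.485  0.019]
{'t': 1.5, 'q': array([-1.28340718e+00,  1.30431230e-01,  1.48820753e+00,  9.25192497e-06,
        1.52297880e+00, -8.54188536e-02]), 'dq': array([ 0.00178029, -0.00113355, -0.00142603,  0.0010537 ,  0.00080962,
       -0.00149578]), 'joint_torque': array([-2.22508779e-04, -5.59742403e+01, -4.92051065e+01,  7.67563982e-02,
        2.25902454e-02, -8.03920045e-06]), 'tool_pos': array([ 0.2185544 , -0.55878572,  0.22961241]), 'orientation': array([-3.08714578e+00, -5.82214585e-01, -1.04983398e-05]), 'force': array([-0.17405407, -0.8158308 ,  0.1558777 ]), 'wrist_torque': array([-0.0098985 , -0.01996301, -0.03101199]), 'gripper_force': 0.0, 'opening': 0.09304884874001926}
```

View pics/top1.png

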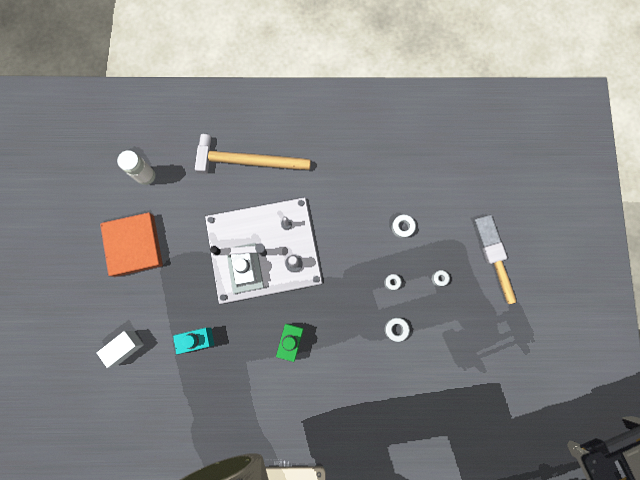

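View pics/side1.png

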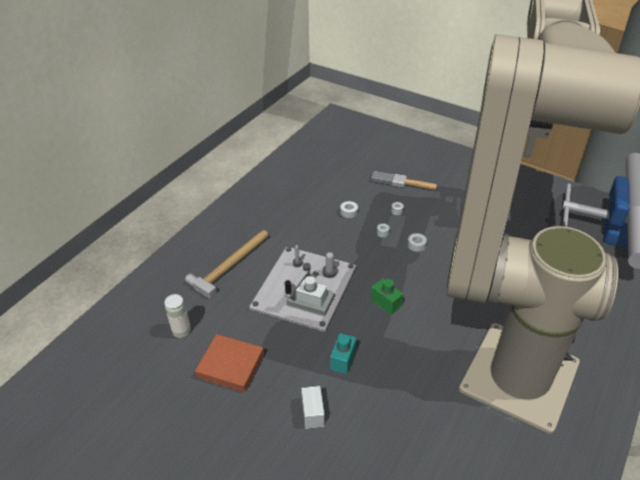

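The pictures show four bushings: wide ones at (403,226) and (398,329), narrow ones at (393,282) and (441,278). The jig is around (263,250), the brick at (131,244) and the blank at (120,347). The turquoise and green look-alikes stand at (193,340) and (289,342).

Run:
```python
from h import *
L=np.load('last_top.npz');T=L['p'];d=L['d'];X=cloud('top',d)
S=np.load('last_side.npz');XS=cloud('side',S['d'])
def rect(name,c,rad,z0,z1,X):
    D=np.linalg.norm(X[:,:,:2]-np.array(c),axis=2)
    m=(D<rad)&(X[:,:,2]>z0)&(X[:,:,2]<z1)
    P=X[m]; r=cv2.minAreaRect(P[:,:2].astype(np.float32)*1000); print(name,len(P),np.round(r[0],1),np.round(r[1],1),round(r[2],1),'zmed',np.round(np.median(P[:,2]),4))
for nm,Y in(('top',X),('side',XS)):
    print(nm)
    rect('plate',(.567,.02),.17,.007,.018,Y)
    rect('blank',(.347,.32),.07,.044,.06,Y)
    rect('brick',(.566,.317),.09,.022,.036,Y)
    rect('finblk',(.515,.06),.06,.055,.066,Y)
    rect('boss',(.515,.06),.06,.08,.1,Y)
    rect('w1',(.395,-.273),.04,.018,.03,Y)
    rect('w2',(.617,-.298),.04,.018,.03,Y)
    rect('n1',(.487,-.267),.03,.018,.03,Y)
    rect('n2',(.49,-.362),.03,.018,.03,Y)
# plane check
print(np.nanmedian(X[:,:,2][280:300,340:370]),np.nanmedian(XS[:,:,2][230:250,170:190]))
a=cv2.resize(T[190:310,195:335],(700,600),interpolation=cv2.INTER_CUBIC);cv2.imwrite('pics/jigtop.png',a[:,:,::-1])
b=cv2.resize(S['p'][240:330,245:365],(800,600),interpolation=cv2.INTER_CUBIC);cv2.imwrite('pics/jigside.png',b[:,:,::-1])
```

```text
top
plate 7067 [561.7  27.5] [199.9 229.9] 10.9 zmed 0.0112
blank 718 [351.5 319.9] [40.9 71.9] 38.1 zmed 0.049
brick 2858 [573.9 316.6] [122.9 112.3] 12.8 zmed 0.0291
finblk 411 [515.8  50.3] [62.5 71.1] 6.5 zmed 0.0611
boss 223 [531.7  62.7] [49.9 99.3] 9.2 zmed 0.0861
w1 314 [ 385.8 -263.9] [48.2 48.1] 28.2 zmed 0.0228
w2 285 [ 612.5 -286.8] [48.5 47.5] 59.1 zmed 0.0232
n1 154 [ 487.5 -258.7] [33.2 30.6] 90.0 zmed 0.0228
n2 155 [ 495.9 -364.4] [33. 31.] 89.1 zmed 0.0226
side
plate 3476 [584.5  17.2] [247.  266.4] 10.7 zmed 0.0113
blank 588 [349.1 321.2] [40.5 73.1] 38.9 zmed 0.0491
brick 2236 [573.1 316.8] [123.  113.6] 12.7 zmed 0.0293
finblk 288 [514.5  60.3] [66.7 90.1] 5.1 zmed 0.0606
boss 141 [529.   61.4] [ 46.4 100.5] 14.2 zmed 0.0855
w1 154 [ 385.7 -263.7] [49.3 51.7] 13.2 zmed 0.0224
w2 128 [ 612.2 -286.7] [49.8 50.7] 66.4 zmed 0.0225
n1 76 [ 485.4 -257.9] [32.1 35.6] 9.1 zmed 0.0224
n2 67 [ 495.7 -363.7] [28.8 39.8] 26.1 zmed 0.0227
-0.001036397696969164 -0.0006636154346233721
```

View pics/jigtop.png

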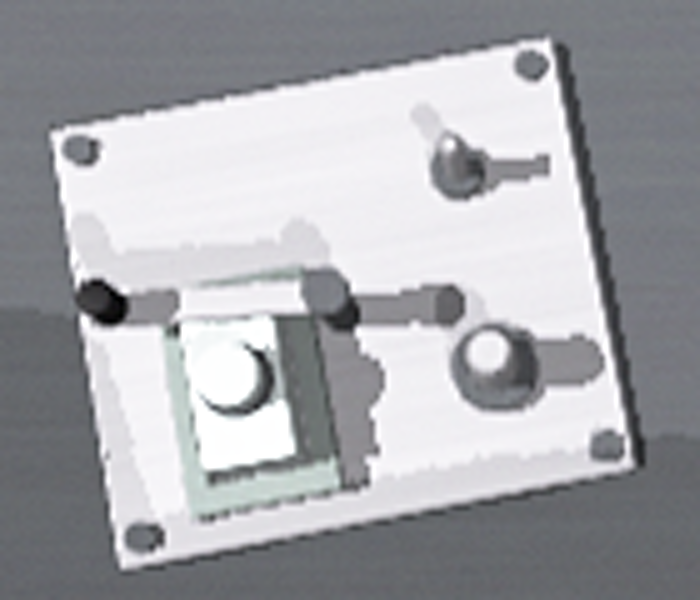

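View pics/jigside.png

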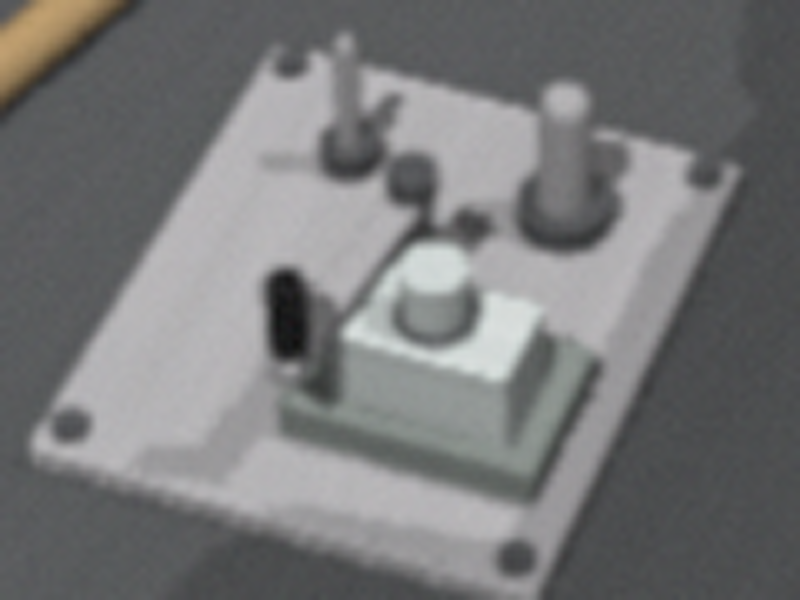

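The crops show the lever shut: knob at about (102,300) in the top crop and hinge bolt at about (325,290). The thin pin tip is at (448,145), the thick pin tip at (490,350), and the boss at (230,375). Next I triangulate the pins and hinge.

```bash
cat >> h.py <<'E'
from scipy.spatial.transform import Rotation as Ro
TH=np.radians(10.8);JC=np.array([.5617,.0275])
JR=np.array([[np.cos(TH),-np.sin(TH)],[np.sin(TH),np.cos(TH)]])
PK=JC-JR@np.array([.035,-.045])
def j2w(x,y): return PK+JR@np.array([x,y])
def w2j(p): return JR.T@(np.asarray(p)[:2]-PK)
def plan(*wps):
    """waypoints (x,y,z,psi_deg): print deltas in tool frame from current pose"""
    s=robot.read_state();R=Ro.from_rotvec(s['orientation']);M=R.as_matrix()
    print('t',round(s['t'],2),'at',np.round(s['tool_pos'],4),'psi',round(np.degrees(np.arctan2(M[1,0],M[0,0])),2),'open',round(s['opening'],4),'F',np.round(s['force'],1),'q6',round(s['q'][5],2))
    for x,y,z,p in wps:
        c,sn=np.cos(np.radians(p)),np.sin(np.radians(p))
        W=np.array([[c,sn,0],[sn,-c,0],[0,0,-1.]])
        print(np.round(M.T@(np.array([x,y,z])-s['tool_pos']),4),np.round((R.inv()*Ro.from_matrix(W)).as_rotvec(),4))
E
python3 - <<'E'
from h import *
def ct(x,y): return (195+x/5-.4,190+y/5-.4)
def cs(x,y): return (245+x*.15-.4,240+y*.15-.4)
print('pocket',PK)
for n,a,b,z in(('thick',ct(490,350),cs(567,97),.078),('thin',ct(448,146),cs(345,43),.078),('boss',ct(228,373),cs(437,260),.088),('hinge',ct(325,290),cs(412,170),.085),('knob',ct(98,297),cs(285,277),.111)):
    A=atz('top',a,z);B=atz('side',b,z);print(n,np.round(A,4),np.round(B,4),'jig mm',np.round(w2j(A)*1e3,1),np.round(w2j(B)*1e3,1))
S=np.load('last_side.npz');X=cloud('top',np.load('last_top.npz')['d']);Y=cloud('side',S['d'])
for Z in(X,Y):
    J=(Z[:,:,:2]-PK)@JR
    for n,m in(('boss',(np.hypot(J[:,:,0],J[:,:,1])<.022)&(Z[:,:,2]>.08)),):
        P=J[m]*1e3;print(n,len(P),(P.min(0)+P.max(0))/2,P.max(0)-P.min(0))
k=j2w(0.018,.045)
h=j2w(.018,-.045)
plan((k[0],k[1],.20,100.8),(k[0],k[1],.101,100.8))
E
```

```text
pocket [0.51888779 0.06514458]
thick [ 0.5302 -0.0426  0.078 ] [ 0.5282 -0.0426  0.078 ] jig mm [  -9.1 -108. ] [ -11.1 -107.5]
thin [ 0.6168 -0.0246  0.078 ] [ 0.6156 -0.0236  0.078 ] jig mm [  79.4 -106.5] [  78.3 -105.3]
boss [0.5198 0.0639 0.088 ] [0.5193 0.0615 0.088 ] jig mm [ 0.7 -1.4] [-0.3 -3.6]
hinge [0.5545 0.0253 0.085 ] [0.553  0.0258 0.085 ] jig mm [ 27.5 -45.8] [ 26.2 -45. ]
knob [0.5479 0.113  0.111 ] [0.5479 0.114  0.111 ] jig mm [37.5 41.6] [37.7 42.6]
boss 132 [-0.18914999 -0.40853956] [25.00336775 25.40295161]
boss 86 [-1.51382488  0.36522101] [25.87313151 26.78072434]
t 1.5 at [ 0.2186 -0.5588  0.2296] psi 21.36 open 0.093 F [-0.2 -0.8  0.2] q6 -0.09
[ 0.5329 -0.5126  0.0296] [-0.     -0.     -1.3865]
[ 0.5329 -0.5126  0.1286] [-0.     -0.     -1.3865]
```

Call:
{"api": "move_arm", "payload": {"deltas": [0.552,-0.506,0.03,0,0,-1.387,0.45,0.552,-0.506,0.03,0,0,-1.387,0.45,0.552,-0.506,0.03,0,0,-1.387,0.45,0.552,-0.506,0.03,0,0,-1.387,0.45,0.552,-0.506,0.03,0,0,-1.387,0.45,0.552,-0.506,0.03,0,0,-1.387,0.45,0.552,-0.506,0.03,0,0,-1.387,0.45,0.552,-0.506,0.03,0,0,-1.387,0.45,0.552,-0.506,0.03,0,0,-1.387,0.45,0.552,-0.506,0.03,0,0,-1.387,0.45,0.552,-0.506,0.03,0,0,-1.387,0.45,0.552,-0.506,0.03,0,0,-1.387,0.45], "squeeze": 15}}

```text
t: 3.0
tool_pos: [0.5491, 0.1156, 0.1999]
orientation: [2.001, 2.421, 0.001]
force: [0.8, -0.3, 0.2]
opening: 0.042
gripper_force: 0.0
```

Call:
{"api": "move_arm", "payload": {"deltas": [0,0,0,0,0,0,0.45,0,0,0,0,0,0,0.45]}}

```text
t: 3.25
tool_pos: [0.548, 0.1134, 0.1994]
orientation: [-2.001, -2.422, 0.001]
force: [0.1, 0.3, 0.4]
opening: 0.0421
gripper_force: 0.0
```

Call:
{"api": "move_arm", "payload": {"deltas": [0,0,0.05,0,0,0,0.45,0,0,0.098,0,0,0,0.45,0,0,0.098,0,0,0,0.45,0,0,0.098,0,0,0,0.1,0,0,0.098,0,0,0,0.1,0,0,0.098,0,0,0,0.1,0,0,0.098,0,0,0,0.1], "squeeze": 15}}

```text
t: 4.12
tool_pos: [0.5495, 0.1135, 0.1036]
orientation: [2.0, 2.42, 0.003]
force: [-0.7, -1.9, 6.6]
opening: 0.0156
gripper_force: 15.0
```

Call:
{"api": "move_arm", "payload": {"deltas": [-0.006,0.0225,0,0,0,0,0.1,-0.02,0.045,0,0,0,0,0.1,-0.04,0.0625,0,0,0,0,0.1,-0.0645,0.0735,0,0,0,0,0.1,-0.082,0.0765,0,0,0,0,0.1,-0.0935,0.0765,0,0,0,0,0.1,-0.0935,0.0765,0,0,0,0,0.1]}}

```text
t: 5.0
tool_pos: [0.6433, 0.0351, 0.1029]
orientation: [2.0, 2.417, 0.005]
force: [10.0, -0.3, -1.2]
opening: 0.0155
gripper_force: 15.0
```

Call:
{"api": "move_arm", "payload": {"deltas": [0,0,0,0,0,0,0.45,0,0,0,0,0,0,0.45,0,0,-0.06,0,0,0,0.45,0,0,-0.1,0,0,0,1,0.053,-0.117,-0.1,0,0,0,1,0.053,-0.117,-0.1,0,0,0,1,0.053,-0.117,-0.1,0,0,0,1]}}

```text
t: 5.88
tool_pos: [0.5109, 0.067, 0.1994]
orientation: [-1.997, -2.42, 0.005]
force: [-0.2, -0.4, 1.2]
opening: 0.0774
gripper_force: 0.0
```

Run:
```python
from h import *
plan((PK[0],PK[1],.12,100.8),(PK[0],PK[1],.045,100.8))
look('side','side2.png')
p=cv2.imread('pics/side2.png')[215:335,225:385];cv2.imwrite('pics/s2c.png',cv2.resize(p,(640,480),interpolation=cv2.INTER_CUBIC))
```

```text
t 5.88 at [0.5109 0.067  0.1994] psi 100.92 open 0.0774 F [-0.2 -0.4  1.2] q6 -0.16
[-0.0034  0.0079  0.0794] [-0.0052 -0.0009  0.0022]
[-0.0035  0.0083  0.1544] [-0.0052 -0.0009  0.0022]
```

View pics/s2c.png

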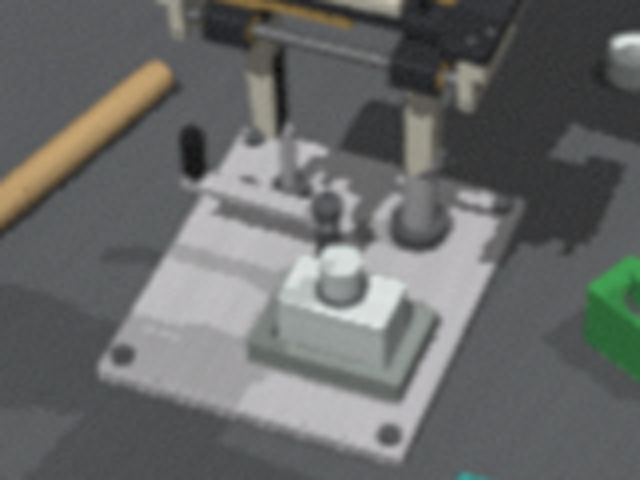

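The lever is open along the jig's +x: knob at (192,150) and hinge at (327,208) in the crop. The finished part is still seated.

Call:
{"api": "move_arm", "payload": {"deltas": [-0.002,0.003,0.06,0,0,0,1,-0.002,0.003,0.075,0,0,0,1,-0.002,0.003,0.075,0,0,0,1,-0.002,0.003,0.075,0,0,0,1]}}

```text
t: 6.42
tool_pos: [0.521, 0.0647, 0.1286]
orientation: [2.001, 2.42, 0.002]
force: [0.4, 0.3, 0.1]
opening: 0.0931
gripper_force: 0.0
```

Run:
```python
from h import *
plan((PK[0],PK[1],.045,100.8))
```

```text
t 6.42 at [0.521  0.0647 0.1286] psi 100.82 open 0.0931 F [0.4 0.3 0.1] q6 -0.16
[ 0.0009 -0.0022  0.0836] [0.0023 0.0004 0.0003]
```

Call:
{"api": "move_arm", "payload": {"deltas": [0.001,-0.002,0.05,0,0,0,1,0.001,-0.002,0.083,0,0,0,1,0.001,-0.002,0.083,0,0,0,1,0.001,-0.002,0.083,0,0,0,1,0.001,-0.002,0.083,0,0,0,0.5,0.001,-0.002,0.083,0,0,0,0.5,0.001,-0.002,0.083,0,0,0,0.5,0.001,-0.002,0.083,0,0,0,0.5], "squeeze": 35}}

```text
t: 7.42
tool_pos: [0.5178, 0.0654, 0.0442]
orientation: [2.001, 2.421, 0.001]
force: [0.6, 0.2, 3.5]
opening: 0.0695
gripper_force: 35.0
```

Call:
{"api": "move_arm", "payload": {"deltas": [0,0,-0.02,0,0,0,0.5,0,0,-0.05,0,0,0,0.5,0,0,-0.1,0,0,0,0.5,0.05,0.02,-0.11,0,0,0,0.5,0.1,0.043,-0.11,0,0,0,0.5,0.15,0.065,-0.11,0,0,0,0.5,0.2,0.086,-0.11,0,0,0,0.5,0.236,0.102,-0.11,0,0,0,0.5,0.236,0.102,-0.11,0,0,0,0.5,0.236,0.102,-0.11,0,0,0,0.5]}}

```text
t: 8.68
tool_pos: [0.5724, 0.3158, 0.1522]
orientation: [-2.001, -2.421, 0.004]
force: [0.2, -0.5, -3.6]
opening: 0.07
gripper_force: 35.0
```

Run:
```python
from h import *
plan((.5735,.3167,.0635,100.8))
```

```text
t 8.68 at [0.5724 0.3158 0.1522] psi 100.86 open 0.07 F [ 0.2 -0.5 -3.6] q6 0.24
[0.0008 0.0015 0.0887] [-0.0025  0.001   0.001 ]
```

Call:
{"api": "move_arm", "payload": {"deltas": [0,0,0.05,0,0,0,0.5,0,0,0.078,0,0,0,0.5,0,0,0.086,0,0,0,0.5,0,0,0.09,0,0,0,0.5,0,0,0.09,0,0,0,0.5,0,0,0.09,0,0,0,0.5]}}

```text
t: 9.43
tool_pos: [0.5742, 0.3167, 0.0654]
orientation: [2.001, 2.42, 0.004]
force: [0.7, 0.7, -4.1]
opening: 0.0699
gripper_force: 35.0
```

Call:
{"api": "move_arm", "payload": {"deltas": [0,0,0.002,0,0,0,0.5,0,0,0.0035,0,0,0,0.5,0,0,0.0035,0,0,0,0.5,0,0,0.0035,0,0,0,0.5]}}

```text
t: 9.93
tool_pos: [0.5738, 0.3167, 0.0623]
orientation: [2.001, 2.421, 0.002]
force: [-3.7, -1.8, 7.6]
opening: 0.0697
gripper_force: 35.0
```

Call:
{"api": "move_arm", "payload": {"deltas": [0,0,0,0,0,0,1,0,0,0,0,0,0,1,0,0,0,0,0,0,1,0,0,-0.05,0,0,0,1,0,0,-0.11,0,0,0,1,0,0,-0.12,0,0,0,1,0,0,-0.12,0,0,0,1]}}

```text
t: 10.8
tool_pos: [0.5738, 0.3166, 0.1812]
orientation: [2.001, 2.42, 0.003]
force: [0.1, 0.6, -0.8]
opening: 0.0928
gripper_force: 0.0
```

```bash
cat >> h.py <<'E'
def rect(name,c,rad,z0,z1,X):
    D=np.linalg.norm(X[:,:,:2]-np.array(c),axis=2)
    P=X[(D<rad)&(X[:,:,2]>z0)&(X[:,:,2]<z1)]
    if len(P)<10: print(name,'few',len(P)); return
    r=cv2.minAreaRect(P[:,:2].astype(np.float32)*1000); print(name,len(P),np.round(r[0],1),np.round(r[1],1),round(r[2],1),'z',np.round(np.median(P[:,2]),4))
E
python3 - <<'E'
from h import *
for c in('top','side'):
    p,d=look(c,c+'3.png');X=cloud(c,d);rect(c+' blank',(.350,.32),.08,.044,.056,X)
    rect(c+' fin',(.573,.317),.07,.074,.086,X)
    print(robot.recognise(c,'blank_c')[:2])
plan((.350,.3205,.17,38.1),(.350,.3205,.033,38.1))
E
```

```text
top blank 720 [352.  319.9] [41.2 71.6] 38.0 z 0.0489
top fin 507 [575.3 315. ] [72.9 41.4] 11.6 z 0.0792
[{'uv': [116.7, 346.8], 'confidence': 0.92}]
side blank 584 [349.  321.2] [40.4 74. ] 38.6 z 0.0491
side fin 388 [573.3 316.6] [72.3 44. ] 13.4 z 0.0801
[{'uv': [314.0, 406.5], 'confidence': 0.61}]
t 11.0 at [0.572  0.3157 0.1774] psi 100.83 open 0.0928 F [-0.7  1.  -1. ] q6 0.24
[ 0.0464 -0.2171  0.0082] [-0.003   0.003   1.0948]
[ 0.0465 -0.2165  0.1452] [-0.003   0.003   1.0948]
```

View pics/side3.png

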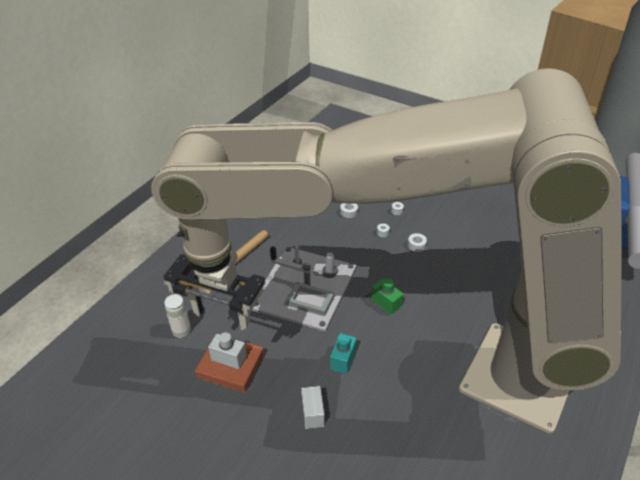

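Finished part stands on the brick at (228,352). The pocket is empty at (310,300), the lever is open, and the blank at (313,407) hasn't moved.

Call:
{"api": "move_arm", "payload": {"deltas": [0.046,-0.217,0.008,0,0,1.095,1,0.046,-0.217,0.008,0,0,1.095,1,0.046,-0.217,0.008,0,0,1.095,1,0.046,-0.217,0.008,0,0,1.095,1,0.046,-0.217,0.008,0,0,1.095,1,0.046,-0.217,0.008,0,0,1.095,1,0.046,-0.217,0.008,0,0,1.095,1,0.046,-0.217,0.008,0,0,1.095,1,0.046,-0.217,0.06,0,0,1.095,1,0.046,-0.217,0.06,0,0,1.095,1,0.046,-0.217,0.06,0,0,1.095,1]}}

```text
t: 12.38
tool_pos: [0.3516, 0.3207, 0.121]
orientation: [2.969, 1.027, -0.0]
force: [0.1, -0.4, 0.1]
opening: 0.0931
gripper_force: 0.0
```

Run:
```python
from h import *
plan((.3505,.3205,.033,38.3))
```

```text
t 12.38 at [0.3516 0.3207 0.121 ] psi 38.15 open 0.0931 F [ 0.1 -0.4  0.1] q6 1.54
[-0.001  -0.0005  0.088 ] [-0.      0.0003 -0.0027]
```

Call:
{"api": "move_arm", "payload": {"deltas": [-0.001,0,0.05,0,0,0,1,-0.001,0,0.088,0,0,0,1,-0.001,0,0.088,0,0,0,1,-0.001,0,0.088,0,0,0,1,-0.001,0,0.088,0,0,0,0.5,-0.001,0,0.088,0,0,0,0.5,-0.001,0,0.088,0,0,0,0.5,-0.001,0,0.088,0,0,0,0.5], "squeeze": 35}}

```text
t: 13.38
tool_pos: [0.3512, 0.3205, 0.0331]
orientation: [-2.969, -1.025, -0.002]
force: [-0.5, -0.4, 5.9]
opening: 0.0698
gripper_force: 35.0
```

Run:
```python
from h import *
plan((.3505,.3205,.15,38.3),(PK[0]-.0,PK[1],.15,100.8))
```

```text
t 13.38 at [0.3512 0.3205 0.0331] psi 38.1 open 0.0698 F [-0.5 -0.4  5.9] q6 1.54
[-0.0004 -0.0004 -0.1169] [-0.     -0.0014 -0.0036]
[-0.0254  0.3045 -0.117 ] [ 7.0000e-04 -1.3000e-03 -1.0944e+00]
```

Call:
{"api": "move_arm", "payload": {"deltas": [0,0,-0.04,0,0,0,0.5,0,0,-0.1,0,0,0,0.5,0,0,-0.117,0,0,0,0.5,-0.004,0.044,-0.117,0,0,-0.156,0.5,-0.008,0.088,-0.117,0,0,-0.312,0.5,-0.012,0.132,-0.117,0,0,-0.468,0.5,-0.016,0.176,-0.117,0,0,-0.624,0.5,-0.02,0.22,-0.117,0,0,-0.78,0.5,-0.023,0.264,-0.117,0,0,-0.936,0.5,-0.0255,0.3045,-0.117,0,0,-1.094,0.5,-0.0255,0.3045,-0.117,0,0,-1.094,0.5,-0.0255,0.3045,-0.117,0,0,-1.094,0.5]}}

```text
t: 14.88
tool_pos: [0.5172, 0.0648, 0.1474]
orientation: [-2.004, -2.416, 0.003]
force: [-0.3, 0.2, -3.2]
opening: 0.0695
gripper_force: 35.0
```

Call:
{"api": "move_arm", "payload": {"deltas": [0,0,0.04,0,0,0,0.5,0,0,0.06,0,0,0,0.5,0,0,0.06,0,0,0,0.5,0,0,0.06,0,0,0,0.5]}}

```text
t: 15.38
tool_pos: [0.5186, 0.0654, 0.0899]
orientation: [2.002, 2.42, 0.001]
force: [0.8, -0.9, -3.5]
opening: 0.0697
gripper_force: 35.0
```

Run:
```python
from h import *
plan((PK[0],PK[1],.0451,100.8))
for c in('top','side'):
    p,d=look(c);X=cloud(c,d);rect(c+' blank top',PK,.055,.1,.115,X)
    cv2.imwrite('pics/ins_%s.png'%c,cv2.resize((p[195:305,180:320] if c=='top' else p[235:335,235:375])[:,:,::-1],None,fx=5,fy=5,interpolation=cv2.INTER_CUBIC))
```

```text
t 15.38 at [0.5186 0.0654 0.0899] psi 100.8 open 0.0697 F [ 0.8 -0.9 -3.5] q6 -0.16
[-0.0003  0.0002  0.0448] [ 0.0008  0.     -0.    ]
top blank top few 0
side blank top 447 [516.7  64.6] [99.8 45.2] 10.0 z 0.1062
```

View pics/ins_side.png

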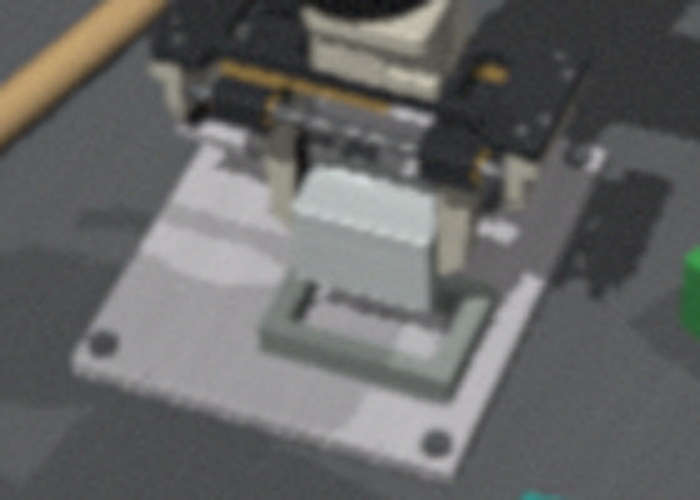

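The blank hangs over the empty pocket and lines up with it in the crop, block at (365,240) and pocket at (370,340). I lower it.

Call:
{"api": "move_arm", "payload": {"deltas": [0,0,0.015,0,0,0,0.5,0,0,0.025,0,0,0,0.5,0,0,0.032,0,0,0,0.5,0,0,0.038,0,0,0,0.5,0,0,0.042,0,0,0,0.5,0,0,0.045,0,0,0,0.5,0,0,0.045,0,0,0,0.5,0,0,0.045,0,0,0,0.5]}}

```text
t: 16.48
tool_pos: [0.5185, 0.0646, 0.0451]
orientation: [2.003, 2.42, -0.0]
force: [-4.6, -0.6, 4.7]
opening: 0.0696
gripper_force: 35.0
```

Call:
{"api": "move_arm", "payload": {"deltas": [0,0,0,0,0,0,1,0,0,0,0,0,0,1,0,0,0,0,0,0,1,0,0,-0.06,0,0,0,1,0,0,-0.12,0,0,0,1,0,0,-0.15,0,0,0,0.45,-0.025,0.058,-0.15,0,0,0,0.45,-0.052,0.117,-0.15,0,0,0,0.45,-0.052,0.117,-0.15,0,0,0,0.45,-0.052,0.117,-0.15,0,0,0,0.45,-0.052,0.117,-0.15,0,0,0,0.45]}}

```text
t: 17.85
tool_pos: [0.6424, 0.0359, 0.1951]
orientation: [2.002, 2.42, 0.001]
force: [-0.3, -0.7, -0.6]
opening: 0.0428
gripper_force: 0.0
```

Run:
```python
from h import *
plan((.6433,.0351,.102,100.8))
for c in('side',):
    p,d=look(c);X=cloud(c,d);rect(c+' blank top',PK,.05,.052,.07,X)
    print(robot.recognise(c,'lever_knob')[:2])
```

```text
t 17.85 at [0.6424 0.0359 0.1951] psi 100.8 open 0.0428 F [-0.3 -0.7 -0.6] q6 -0.21
[-0.001   0.0006  0.0931] [0.0011 0.0001 0.    ]
side blank top 447 [519.2  53.4] [73.2 68.3] 8.4 z 0.0607
[{'uv': [282.8, 261.0], 'confidence': 0.85}]
```

Call:
{"api": "move_arm", "payload": {"deltas": [0,0,0.05,0,0,0,0.45,0,0,0.093,0,0,0,0.45,0,0,0.093,0,0,0,0.45,0,0,0.093,0,0,0,0.45,0,0,0.093,0,0,0,0.1,0,0,0.093,0,0,0,0.1,0,0,0.093,0,0,0,0.1,0,0,0.093,0,0,0,0.1], "squeeze": 15}}

```text
t: 18.95
tool_pos: [0.6434, 0.0354, 0.102]
orientation: [2.003, 2.42, 0.001]
force: [-2.0, -0.1, 4.8]
opening: 0.0154
gripper_force: 15.0
```

Run:
```python
from h import *
s=robot.read_state();print(w2j(s['tool_pos']),s['force'],s['opening'])
```

```text
[ 0.1167433  -0.05251031] [-1.95885401 -0.12121053  4.81475126] 0.01541368746656595
```

Call:
{"api": "move_arm", "payload": {"deltas": [0.0225,-0.001,0,0,0,0,0.1,0.048,-0.0095,0,0,0,0,0.1,0.07,-0.025,0,0,0,0,0.1,0.086,-0.0465,0,0,0,0,0.1,0.0955,-0.072,0,0,0,0,0.1,0.097,-0.084,0,0,0,0,0.1,0.097,-0.09,0,0,0,0,0.1,0.097,-0.09,0,0,0,0,0.1]}}

```text
t: 19.95
tool_pos: [0.5366, 0.1155, 0.1019]
orientation: [-2.002, -2.42, -0.004]
force: [-2.5, 7.0, 3.8]
opening: 0.0153
gripper_force: 15.0
```

Run:
```python
from h import *
s=robot.read_state();print(w2j(s['tool_pos']),s['force'],s['opening'])
```

```text
[0.02679301 0.04614894] [-2.46578305  6.97958415  3.81702455] 0.015313552863343833
```

Call:
{"api": "move_arm", "payload": {"deltas": [0,-0.0015,0,0,0,0,0.1,0,-0.0025,0,0,0,0,0.1,0,-0.0025,0,0,0,0,0.1]}}

```text
t: 20.32
tool_pos: [0.5362, 0.1155, 0.1021]
orientation: [2.001, 2.419, 0.009]
force: [8.4, 8.0, -3.0]
opening: 0.0157
gripper_force: 15.0
```

Call:
{"api": "move_arm", "payload": {"deltas": [0,0,0,0,0,0,0.45,0,0,0,0,0,0,0.45,0,0,0,0,0,0,0.45,0,0,-0.05,0,0,0,0.45,0,0,-0.1,0,0,0,0.7,0,0,-0.1,0,0,0,0.7]}}

```text
t: 21.08
tool_pos: [0.5369, 0.1137, 0.2065]
orientation: [2.0, 2.415, 0.01]
force: [0.8, -0.3, 0.3]
opening: 0.0573
gripper_force: 0.0
```

Run:
```python
from h import *
for c in('top','side'):
    p,d=look(c);X=cloud(c,d)
    for n,q,r in(('w1',(.3858,-.2638),.07),('w2',(.6123,-.2868),.07),('n1',(.4865,-.2583),.05),('n2',(.4958,-.364),.05)): rect(c+n,q,r,.018,.03,X)
    if c=='side': cv2.imwrite('pics/lev2.png',cv2.resize(p[215:335,225:385][:,:,::-1],None,fx=4,fy=4,interpolation=cv2.INTER_CUBIC))
plan((.4865,-.2583,.12,100.8),(.4865,-.2583,.02,100.8))
```

```text
topw1 318 [ 386.  -264.5] [47.9 48.3] 89.6 z 0.0228
topw2 281 [ 613.5 -287.3] [48.5 47.6] 0.3 z 0.0227
topn1 152 [ 487.6 -258.8] [32.8 30.8] 88.5 z 0.0228
topn2 154 [ 496.  -364.1] [32.4 31.1] 89.9 z 0.0226
sidew1 153 [ 386.1 -263. ] [52.1 49. ] 51.4 z 0.0226
sidew2 133 [ 611.4 -286.6] [49.8 51. ] 57.1 z 0.0224
siden1 74 [ 486.7 -258.8] [32.3 31.6] 63.6 z 0.0223
siden2 77 [ 495.3 -362.1] [38.2 31.7] 83.6 z 0.0229
t 21.18 at [0.5343 0.1134 0.2014] psi 100.76 open 0.0634 F [ 0.6  0.5 -1.6] q6 -0.07
[-0.3562 -0.1164  0.0814] [ 0.001   0.0002 -0.0007]
[-0.3562 -0.1165  0.1814] [ 0.001   0.0002 -0.0007]
```

View pics/lev2.png

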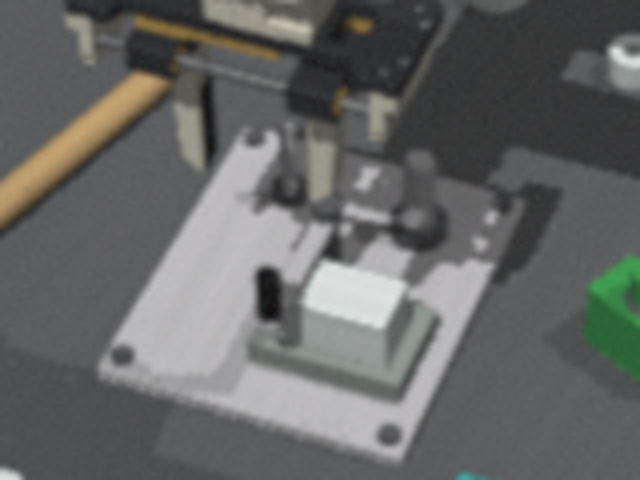

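The lever bar is over the blank, with the knob at (268,293), and the shut stop was felt. Now the bushings, narrow first.

Call:
{"api": "move_arm", "payload": {"deltas": [-0.06,-0.02,0,0,0,0,0.65,-0.12,-0.04,0,0,0,0,0.65,-0.18,-0.06,0,0,0,0,0.65,-0.24,-0.08,0.02,0,0,0,0.65,-0.3,-0.098,0.06,0,0,0,0.65,-0.357,-0.1165,0.1,0,0,0,0.65,-0.357,-0.1165,0.13,0,0,0,0.65,-0.357,-0.1165,0.13,0,0,0,0.65,-0.357,-0.1165,0.13,0,0,0,0.65,-0.357,-0.1165,0.13,0,0,0,0.65]}}

```text
t: 22.42
tool_pos: [0.4876, -0.2586, 0.0729]
orientation: [2.0, 2.419, 0.001]
force: [-0.3, -0.5, 0.4]
opening: 0.0604
gripper_force: 0.0
```

Run:
```python
from h import *
plan((.487,-.2588,.017,100.8))
```

```text
t 22.43 at [ 0.4876 -0.2586  0.0729] psi 100.85 open 0.0604 F [-0.3 -0.5  0.4] q6 -0.77
[ 0.     -0.0008  0.0559] [0.002  0.0017 0.0008]
```

Call:
{"api": "move_arm", "payload": {"deltas": [0,0,0.04,0,0,0,0.65,0,0,0.056,0,0,0,0.65,0,0,0.056,0,0,0,0.65,0,0,0.056,0,0,0,0.65,0,0,0.056,0,0,0,0.2,0,0,0.056,0,0,0,0.2,0,0,0.056,0,0,0,0.2,0,0,0.056,0,0,0,0.2], "squeeze": 25}}

```text
t: 23.42
tool_pos: [0.4866, -0.2592, 0.0155]
orientation: [2.003, 2.42, 0.0]
force: [-0.7, 0.8, 3.3]
opening: 0.034
gripper_force: 25.0
```

Run:
```python
from h import *
s=robot.read_state();z=s['tool_pos'][2]
plan((.487,-.2588,.13,100.8),(.6162,-.0241,.13,100.8))
```

```text
t 23.43 at [ 0.4866 -0.2592  0.0155] psi 100.77 open 0.034 F [-0.7  0.8  3.3] q6 -0.77
[ 0.0002  0.0005 -0.1145] [ 0.0005  0.0004 -0.0006]
[ 0.2067  0.1713 -0.1145] [ 0.0005  0.0004 -0.0006]
```

Call:
{"api": "move_arm", "payload": {"deltas": [0,0,-0.05,0,0,0,0.2,0,0,-0.11,0,0,0,0.2,0.05,0.042,-0.1145,0,0,0,0.2,0.1,0.084,-0.1145,0,0,0,0.2,0.15,0.126,-0.1145,0,0,0,0.2,0.19,0.157,-0.1145,0,0,0,0.2,0.2067,0.1713,-0.1145,0,0,0,0.2,0.2067,0.1713,-0.1145,0,0,0,0.2,0.2067,0.1713,-0.09,0,0,0,0.2,0.2067,0.1713,-0.09,0,0,0,0.2,0.2067,0.1713,-0.09,0,0,0,0.2]}}

```text
t: 24.8
tool_pos: [0.6157, -0.0252, 0.1056]
orientation: [2.005, 2.419, -0.0]
force: [-0.5, -0.7, -0.7]
opening: 0.0339
gripper_force: 25.0
```

Run:
```python
from h import *
plan((.6162,-.0241,.0395,100.8))
s=robot.read_state()['tool_pos'];b=s[2]-.0155
p,d=look('side');p=p.copy()
m=[]
for z,col in((b,(255,0,0)),(b+.024,(255,0,0))):
    for r in(.017,):
        m.append((np.array([proj('side',np.array([s[0]+r*np.cos(a),s[1]+r*np.sin(a),z])) for a in np.linspace(0,6.283,60)]),col))
for z in(.024,.078): m.append((np.array([proj('side',np.array([.6162+.0055*np.cos(a),-.0241+.0055*np.sin(a),z])) for a in np.linspace(0,6.283,60)]),(0,0,255)))
u0,v0=np.round(proj('side',s)).astype(int)-[40,25]
c=cv2.resize(p[v0:v0+60,u0:u0+80],None,fx=10,fy=10,interpolation=cv2.INTER_CUBIC)
for q,col in m: cv2.polylines(c,[np.int32((q-[u0,v0]+.5)*10)],True,col,1)
cv2.imwrite('pics/n1.png',c[:,:,::-1])
```

```text
t 24.8 at [ 0.6157 -0.0252  0.1056] psi 100.69 open 0.0339 F [-0.5 -0.7 -0.7] q6 -0.31
[0.001  0.0007 0.0661] [-0.0002  0.0002 -0.0019]
```

View pics/n1.png

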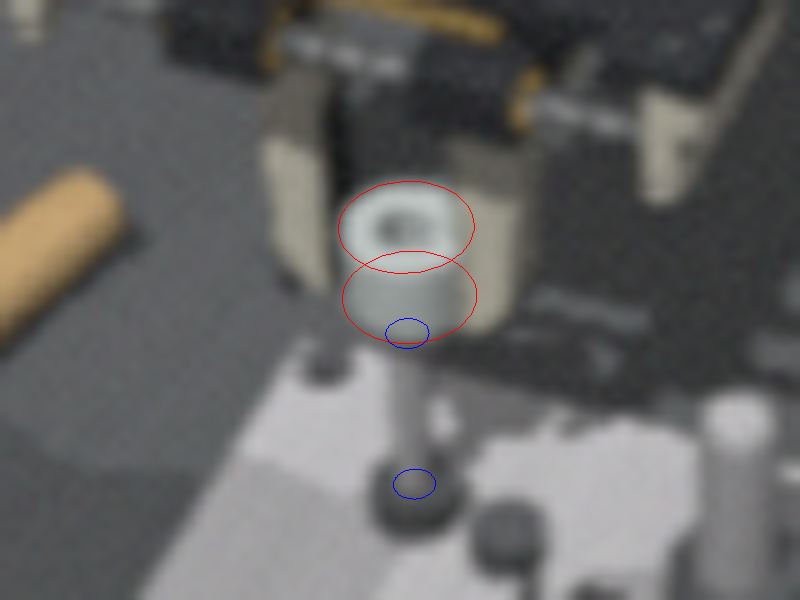

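The held narrow bushing is at (403,225), right on its predicted outline. The pin axis runs at about column 411 below it, so it is aligned within 1 mm.

Call:
{"api": "move_arm", "payload": {"deltas": [0.001,0.0005,0.008,0,0,0,0.2,0.001,0.0005,0.016,0,0,0,0.2,0.001,0.0005,0.026,0,0,0,0.2,0.001,0.0005,0.036,0,0,0,0.2,0.001,0.0005,0.05,0,0,0,0.2,0.001,0.0005,0.06,0,0,0,0.2,0.001,0.0005,0.065,0,0,0,0.2,0.001,0.0005,0.066,0,0,0,0.2,0.001,0.0005,0.066,0,0,0,0.2]}}

```text
t: 25.98
tool_pos: [0.6161, -0.0229, 0.0396]
orientation: [-2.003, -2.42, 0.001]
force: [-3.3, -0.1, 4.8]
opening: 0.0338
gripper_force: 25.0
```

Call:
{"api": "move_arm", "payload": {"deltas": [0,0,0,0,0,0,0.55,0,0,0,0,0,0,0.55,0,0,-0.05,0,0,0,0.55,0,0,-0.09,0,0,0,0.65,-0.05,-0.03,-0.09,0,0,0,0.65,-0.1,-0.06,-0.09,0,0,0,0.65,-0.15,-0.09,-0.09,0,0,0,0.65,-0.2,-0.12,-0.09,0,0,0,0.65,-0.25,-0.15,-0.08,0,0,0,0.65,-0.311,-0.182,-0.05,0,0,0,0.65,-0.311,-0.182,-0.04,0,0,0,0.65,-0.311,-0.182,-0.04,0,0,0,0.65]}}

```text
t: 27.48
tool_pos: [0.4944, -0.3617, 0.0772]
orientation: [-2.003, -2.416, -0.001]
force: [0.6, 0.5, -0.1]
opening: 0.0607
gripper_force: 0.0
```

Run:
```python
from h import *
for c in('side','top'):
    p,d=look(c);X=cloud(c,d)
    rect(c+'n2',(.4957,-.3635),.05,.018,.03,X); rect(c+'n1pin',(.6162,-.0241),.025,.038,.052,X)
plan((.4957,-.3635,.0155,100.8))
```

```text
siden2 66 [ 496.1 -363. ] [29.  41.9] 15.2 z 0.0223
siden1pin 108 [614.6 -23.3] [31.4 36.2] 30.6 z 0.0462
topn2 40 [ 502.5 -354.4] [ 8.4 27.6] 54.3 z 0.0226
topn1pin 153 [616.  -23.3] [32.9 32.4] 29.1 z 0.0467
t 27.57 at [ 0.4963 -0.3611  0.0793] psi 100.82 open 0.0603 F [0.6 0.4 0.1] q6 -0.9
[-0.0023 -0.001   0.0638] [ 0.0002 -0.0006  0.0004]
```

Call:
{"api": "move_arm", "payload": {"deltas": [-0.002,-0.001,0.045,0,0,0,0.65,-0.002,-0.001,0.063,0,0,0,0.65,-0.002,-0.001,0.063,0,0,0,0.65,-0.002,-0.001,0.063,0,0,0,0.65,-0.002,-0.001,0.063,0,0,0,0.2,-0.002,-0.001,0.063,0,0,0,0.2,-0.002,-0.001,0.063,0,0,0,0.2,-0.002,-0.001,0.063,0,0,0,0.2]}}

```text
t: 28.58
tool_pos: [0.4951, -0.3648, 0.0165]
orientation: [2.003, 2.42, -0.0]
force: [-0.6, -1.0, 2.2]
opening: 0.0323
gripper_force: 24.9
```

Run:
```python
from h import *
plan((.6162,-.0238,.13,100.8))
```

```text
t 28.57 at [ 0.4951 -0.3648  0.0165] psi 100.76 open 0.0323 F [-0.6 -1.   2.2] q6 -0.91
[ 0.3123  0.1826 -0.1135] [ 0.0003  0.0004 -0.0007]
```

The opening is 1.7 mm under the bushing's diameter, so the grip may be off-centre. I lift a little and look.

Call:
{"api": "move_arm", "payload": {"deltas": [0,0,-0.05,0,0,0,0.2,0,0,-0.1,0,0,0,0.2,0,0,-0.1,0,0,0,0.2,0,0,-0.1,0,0,0,0.2]}}

```text
t: 29.08
tool_pos: [0.4948, -0.3644, 0.1156]
orientation: [-2.003, -2.42, 0.0]
force: [-0.4, -0.8, -0.4]
opening: 0.0326
gripper_force: 24.9
```

Run:
```python
from h import *
plan((.6162,-.0238,.13,100.8))
s=robot.read_state()['tool_pos'];b=s[2]-.0165
print(robot.read_state()['opening'])
p,d=look('side');X=cloud('side',d);rect('ring',s[:2],.03,b+.02,b+.028,X)
u0,v0=np.round(proj('side',s)).astype(int)-[40,25]
c=cv2.resize(p[v0:v0+60,u0:u0+80],None,fx=10,fy=10,interpolation=cv2.INTER_CUBIC)
for z in(b,b+.024):
    q=np.array([proj('side',np.array([s[0]+.017*np.cos(a),s[1]+.017*np.sin(a),z])) for a in np.linspace(0,6.283,60)])
    cv2.polylines(c,[np.int32((q-[u0,v0]+.5)*10)],True,(255,0,0),1)
cv2.imwrite('pics/n2.png',c[:,:,::-1])
```

```text
t 29.07 at [ 0.4948 -0.3644  0.1156] psi 100.77 open 0.0326 F [-0.4 -0.8 -0.4] q6 -0.91
[ 0.3119  0.1829 -0.0143] [-0.0003 -0.0003 -0.0005]
0.03259306227805222
ring 80 [ 492.5 -360.3] [37.  54.4] 88.3 z 0.1233
```

View pics/n2.png

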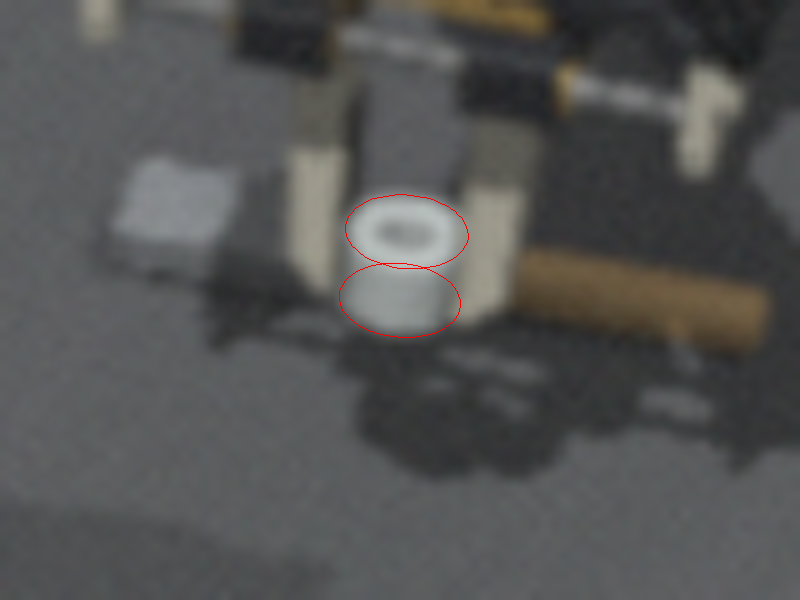

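The bushing fits its predicted outline (centre near (403,232)), so the grip is good. On to the thin pin.

Call:
{"api": "move_arm", "payload": {"deltas": [0.05,0.03,-0.02,0,0,0,0.2,0.1,0.06,-0.02,0,0,0,0.2,0.15,0.09,-0.02,0,0,0,0.2,0.2,0.12,-0.02,0,0,0,0.2,0.25,0.147,-0.02,0,0,0,0.2,0.295,0.173,-0.02,0,0,0,0.2,0.312,0.183,-0.02,0,0,0,0.2,0.312,0.183,-0.01,0,0,0,0.2,0.312,0.183,0.008,0,0,0,0.2,0.312,0.183,0.008,0,0,0,0.2,0.312,0.183,0.008,0,0,0,0.2]}}

```text
t: 30.5
tool_pos: [0.616, -0.025, 0.1077]
orientation: [-2.005, -2.418, 0.001]
force: [-0.4, 0.5, -0.4]
opening: 0.0322
gripper_force: 24.9
```

Run:
```python
from h import *
plan((.6161,-.0235,.0645,100.8))
```

```text
t 30.5 at [ 0.616  -0.025   0.1077] psi 100.68 open 0.0322 F [-0.4  0.5 -0.4] q6 -0.31
[0.0014 0.0004 0.0432] [-0.0009 -0.0002 -0.0021]
```

Call:
{"api": "move_arm", "payload": {"deltas": [0.001,0,0.008,0,0,0,0.2,0.001,0,0.016,0,0,0,0.2,0.001,0,0.024,0,0,0,0.2,0.001,0,0.032,0,0,0,0.2,0.001,0,0.039,0,0,0,0.2,0.001,0,0.043,0,0,0,0.2,0.001,0,0.043,0,0,0,0.2,0.001,0,0.043,0,0,0,0.2]}}

```text
t: 31.5
tool_pos: [0.6164, -0.0229, 0.0653]
orientation: [2.003, 2.42, 0.0]
force: [-0.2, 0.3, -0.5]
opening: 0.0326
gripper_force: 24.9
```

Call:
{"api": "move_arm", "payload": {"deltas": [0,0,0.0015,0,0,0,0.2,0,0,0.0015,0,0,0,0.2,0,0,0.0015,0,0,0,0.55,0,0,0.0015,0,0,0,0.55,0,0,-0.05,0,0,0,0.55,-0.05,-0.01,-0.065,0,0,0,0.8,-0.1,-0.02,-0.065,0,0,0,0.8,-0.15,-0.03,-0.065,0,0,0,0.8,-0.2,-0.041,-0.065,0,0,0,0.8,-0.258,-0.053,-0.045,0,0,0,0.8,-0.258,-0.053,-0.015,0,0,0,0.8,-0.258,-0.053,-0.015,0,0,0,0.8]}}

```text
t: 33.0
tool_pos: [0.6099, -0.2856, 0.0764]
orientation: [-2.001, -2.414, 0.002]
force: [-0.6, 1.4, -0.0]
opening: 0.0746
gripper_force: 0.0
```

Run:
```python
from h import *
for c in('side','top'):
    p,d=look(c);X=cloud(c,d)
    rect(c+'w2',(.6123,-.287),.05,.018,.03,X); rect(c+'n2pin',(.6162,-.0238),.025,.058,.074,X);rect(c+'w1',(.386,-.264),.07,.018,.03,X)
plan((.6123,-.287,.0155,100.8))
```

```text
sidew2 133 [ 611.1 -286.9] [46.2 53.1] 30.6 z 0.0228
siden2pin 120 [614.4 -22.1] [33.1 37. ] 43.7 z 0.0692
sidew1 154 [ 384.5 -262.2] [49.  53.9] 49.6 z 0.0223
topw2 122 [ 612. -283.] [44.7 37.9] 8.5 z 0.023
topn2pin 180 [616.  -23.7] [32.6 32.2] 18.7 z 0.0707
topw1 few 0
t 33.1 at [ 0.6124 -0.2856  0.0803] psi 100.8 open 0.0742 F [0.2 0.7 0.8] q6 -0.7
[-0.0014 -0.0003  0.0648] [-0.0005 -0.0006 -0.    ]
```

Call:
{"api": "move_arm", "payload": {"deltas": [-0.001,0,0.045,0,0,0,0.8,-0.001,0,0.064,0,0,0,0.8,-0.001,0,0.064,0,0,0,0.8,-0.001,0,0.064,0,0,0,0.8,-0.001,0,0.064,0,0,0,0.35,-0.001,0,0.064,0,0,0,0.35,-0.001,0,0.064,0,0,0,0.35,-0.001,0,0.064,0,0,0,0.35]}}

```text
t: 34.1
tool_pos: [0.6129, -0.2874, 0.0168]
orientation: [2.003, 2.42, 0.0]
force: [-0.5, 0.2, 4.9]
opening: 0.05
gripper_force: 25.0
```

Run:
```python
from h import *
plan((.5292,-.0426,.13,100.8))
```

```text
t 34.1 at [ 0.6129 -0.2874  0.0168] psi 100.77 open 0.05 F [-0.5  0.2  4.9] q6 -0.7
[ 0.2561 -0.0364 -0.1134] [ 0.0006  0.0006 -0.0005]
```

Call:
{"api": "move_arm", "payload": {"deltas": [0,0,-0.05,0,0,0,0.35,0,0,-0.11,0,0,0,0.35,0.05,-0.007,-0.113,0,0,0,0.35,0.1,-0.014,-0.113,0,0,0,0.35,0.15,-0.021,-0.113,0,0,0,0.35,0.2,-0.028,-0.113,0,0,0,0.35,0.24,-0.034,-0.113,0,0,0,0.35,0.256,-0.0365,-0.113,0,0,0,0.35,0.256,-0.0365,-0.09,0,0,0,0.35,0.256,-0.0365,-0.09,0,0,0,0.35,0.256,-0.0365,-0.09,0,0,0,0.35]}}

```text
t: 35.48
tool_pos: [0.5292, -0.0432, 0.1065]
orientation: [2.004, 2.419, -0.0]
force: [-0.8, 0.6, -0.9]
opening: 0.0502
gripper_force: 25.0
```

Run:
```python
from h import *
plan((.5292,-.0426,.0408,100.8))
s=robot.read_state()['tool_pos'];b=s[2]-.0168
p,d=look('side')
u0,v0=np.round(proj('side',s)).astype(int)-[40,25]
c=cv2.resize(p[v0:v0+60,u0:u0+80],None,fx=10,fy=10,interpolation=cv2.INTER_CUBIC)
for x,y,z,r,col in((s[0],s[1],b,.025,(255,0,0)),(s[0],s[1],b+.024,.025,(255,0,0)),(.5292,-.0426,.024,.011,(0,0,255)),(.5292,-.0426,.024,.019,(0,0,255)),(.5292,-.0426,.075,.011,(0,0,255))):
    q=np.array([proj('side',np.array([x+r*np.cos(a),y+r*np.sin(a),z])) for a in np.linspace(0,6.283,60)])
    cv2.polylines(c,[np.int32((q-[u0,v0]+.5)*10)],True,col,1)
cv2.imwrite('pics/w2.png',c[:,:,::-1])
```

```text
t 35.48 at [ 0.5292 -0.0432  0.1065] psi 100.73 open 0.0502 F [-0.8  0.6 -0.9] q6 -0.37
[0.0006 0.0001 0.0657] [-0.0001  0.0002 -0.0012]
```

View pics/w2.png

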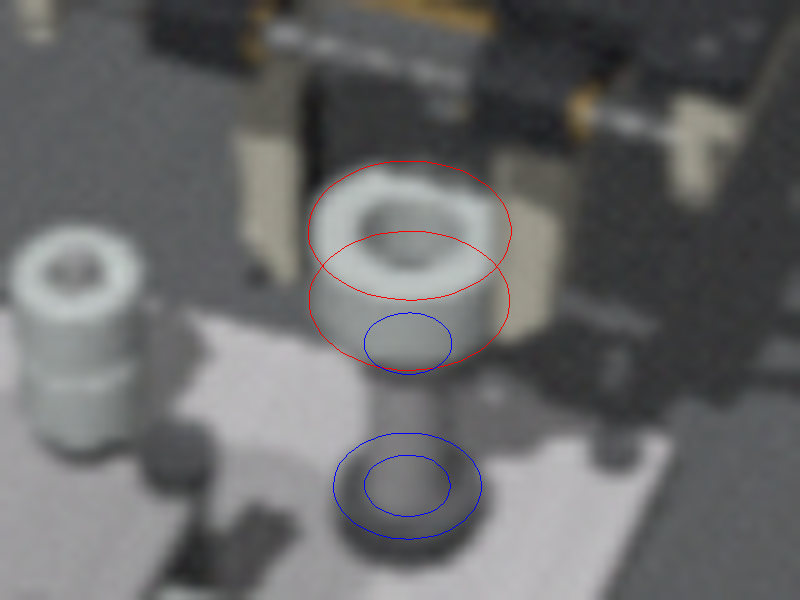

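The wide bushing is at (408,228), about 0.5 mm left of its prediction, and the pin axis is near column 411. I shift 1 mm and lower.

Call:
{"api": "move_arm", "payload": {"deltas": [0,-0.001,0.008,0,0,0,0.35,0,-0.001,0.016,0,0,0,0.35,0,-0.001,0.024,0,0,0,0.35,0,-0.001,0.034,0,0,0,0.35,0,-0.001,0.046,0,0,0,0.35,0,-0.001,0.056,0,0,0,0.35,0,-0.001,0.063,0,0,0,0.35,0,-0.001,0.067,0,0,0,0.35,0,-0.001,0.067,0,0,0,0.35]}}

```text
t: 36.65
tool_pos: [0.5276, -0.0427, 0.0405]
orientation: [-2.002, -2.419, 0.001]
force: [-10.9, 1.8, 16.0]
opening: 0.0504
gripper_force: 25.0
```

Call:
{"api": "move_arm", "payload": {"deltas": [0,0,0,0,0,0,0.72,0,0,0,0,0,0,0.72,0,0,0,0,0,0,0.72,0,0,-0.05,0,0,0,0.72,0,0,-0.09,0,0,0,0.8,-0.05,-0.047,-0.09,0,0,0,0.8,-0.09,-0.085,-0.09,0,0,0,0.8,-0.13,-0.123,-0.08,0,0,0,0.8,-0.17,-0.161,-0.06,0,0,0,0.8,-0.19,-0.181,-0.04,0,0,0,0.8,-0.19,-0.181,-0.04,0,0,0,0.8,-0.19,-0.181,-0.04,0,0,0,0.8]}}

```text
t: 38.15
tool_pos: [0.3862, -0.263, 0.0796]
orientation: [2.003, 2.419, 0.001]
force: [0.1, -0.2, 0.5]
opening: 0.0742
gripper_force: 0.0
```

Run:
```python
from h import *
for c in('side','top'):
    p,d=look(c);X=cloud(c,d)
    rect(c+'w1',(.3858,-.2638),.05,.018,.03,X); rect(c+'w2pin',(.5285,-.0426),.03,.038,.052,X)
plan((.3857,-.2635,.0165,100.8))
```

```text
sidew1 154 [ 386.2 -262.5] [48.1 50.6] 89.3 z 0.0227
sidew2pin 184 [524.9 -41.4] [48.4 47.7] 29.5 z 0.0462
topw1 53 [ 396.4 -248.2] [10.8 37.5] 53.0 z 0.0229
topw2pin 301 [527.1 -42.2] [47.6 47.2] 0.2 z 0.047
t 38.25 at [ 0.3868 -0.2628  0.08  ] psi 100.84 open 0.0742 F [0.6 0.  0.7] q6 -0.9
[-0.0004 -0.0013  0.0635] [0.0011 0.0009 0.0007]
```

Call:
{"api": "move_arm", "payload": {"deltas": [-0.0005,-0.001,0.045,0,0,0,0.8,-0.0005,-0.001,0.063,0,0,0,0.8,-0.0005,-0.001,0.063,0,0,0,0.8,-0.0005,-0.001,0.063,0,0,0,0.8,-0.0005,-0.001,0.063,0,0,0,0.35,-0.0005,-0.001,0.063,0,0,0,0.35,-0.0005,-0.001,0.063,0,0,0,0.35,-0.0005,-0.001,0.063,0,0,0,0.35]}}

```text
t: 39.25
tool_pos: [0.385, -0.2642, 0.0167]
orientation: [2.003, 2.419, 0.0]
force: [-1.4, 0.7, 5.1]
opening: 0.0503
gripper_force: 25.0
```

Run:
```python
from h import *
plan((.5277,-.0426,.13,100.8))
```

```text
t 39.25 at [ 0.385  -0.2642  0.0167] psi 100.76 open 0.0503 F [-1.4  0.7  5.1] q6 -0.9
[ 0.191   0.1816 -0.1134] [ 0.0005  0.0006 -0.0007]
```

Call:
{"api": "move_arm", "payload": {"deltas": [0,0,-0.05,0,0,0,0.35,0,0,-0.11,0,0,0,0.35,0.04,0.038,-0.113,0,0,0,0.35,0.08,0.076,-0.113,0,0,0,0.35,0.12,0.114,-0.113,0,0,0,0.35,0.16,0.152,-0.113,0,0,0,0.35,0.18,0.171,-0.113,0,0,0,0.35,0.191,0.1815,-0.113,0,0,0,0.35,0.191,0.1815,-0.093,0,0,0,0.35,0.191,0.1815,-0.09,0,0,0,0.35,0.191,0.1815,-0.09,0,0,0,0.35]}}

```text
t: 40.62
tool_pos: [0.5269, -0.0429, 0.106]
orientation: [-2.004, -2.419, 0.001]
force: [-0.2, -0.6, -0.3]
opening: 0.0501
gripper_force: 25.0
```

Run:
```python
from h import *
plan((.5277,-.0426,.0647,100.8))
```

```text
t 40.62 at [ 0.5269 -0.0429  0.106 ] psi 100.72 open 0.0501 F [-0.2 -0.6 -0.3] q6 -0.37
[0.0001 0.0009 0.0413] [-0.001  -0.0002 -0.0014]
```

Call:
{"api": "move_arm", "payload": {"deltas": [0,0.0005,0.008,0,0,0,0.35,0,0.0005,0.016,0,0,0,0.35,0,0.0005,0.024,0,0,0,0.35,0,0.0005,0.032,0,0,0,0.35,0,0.0005,0.038,0,0,0,0.35,0,0.0005,0.041,0,0,0,0.35,0,0.0005,0.042,0,0,0,0.35,0,0.0005,0.042,0,0,0,0.35]}}

```text
t: 41.62
tool_pos: [0.5278, -0.0422, 0.0647]
orientation: [-2.003, -2.42, 0.0]
force: [-4.7, 0.6, 4.3]
opening: 0.0501
gripper_force: 25.0
```

Seated. I release, back away and check the whole scene.

Call:
{"api": "move_arm", "payload": {"deltas": [0,0,0,0,0,0,0.72,0,0,0,0,0,0,0.72,0,0,0,0,0,0,0.72,0,0,-0.05,0,0,0,0.72,0,0,-0.11,0,0,0,0.72,-0.06,-0.03,-0.13,0,0,0,0.72,-0.12,-0.06,-0.14,0,0,0,0.72,-0.18,-0.09,-0.14,0,0,0,0.72,-0.24,-0.12,-0.14,0,0,0,0.72,-0.29,-0.14,-0.14,0,0,0,0.72,-0.33,-0.15,-0.14,0,0,0,0.72,-0.33,-0.15,-0.14,0,0,0,0.72]}}

```text
t: 43.12
tool_pos: [0.4407, -0.3979, 0.2034]
orientation: [-2.008, -2.415, 0.001]
force: [0.9, -0.1, 0.4]
opening: 0.067
gripper_force: 0.0
```

Run:
```python
from h import *
for c in('side','top'):
    p,d=look(c);X=cloud(c,d)
    rect(c+'thick',(.5277,-.0426),.03,.06,.074,X); rect(c+'thin',(.6162,-.0238),.025,.06,.074,X); rect(c+'blank',PK,.05,.056,.0625,X);rect(c+'fin',(.573,.317),.07,.074,.086,X)
    a=proj(c,np.array([.55,.1,.03])).astype(int)
    q=p[a[1]-85:a[1]+95,a[0]-120:a[0]+120]; cv2.imwrite('pics/end_%s.png'%c,cv2.resize(q,(800,600),interpolation=cv2.INTER_CUBIC)[:,:,::-1])
```

```text
sidethick 212 [526.  -42.7] [48.9 53. ] 11.8 z 0.0699
sidethin 119 [614.4 -23.7] [34.1 36. ] 2.6 z 0.0688
sideblank 238 [514.2  52. ] [58.4 67.4] 13.0 z 0.0598
sidefin 395 [574. 317.] [74.5 43.3] 11.2 z 0.0798
topthick 335 [527.5 -42.2] [48.2 48.4] 1.8 z 0.0706
topthin 181 [616.4 -23.2] [32.6 32.5] 12.8 z 0.0705
topblank 409 [512.   62.9] [56. 40.] 11.1 z 0.0606
topfin 508 [575.2 314.5] [72.6 40.7] 10.6 z 0.0792
```

View pics/end_top.png

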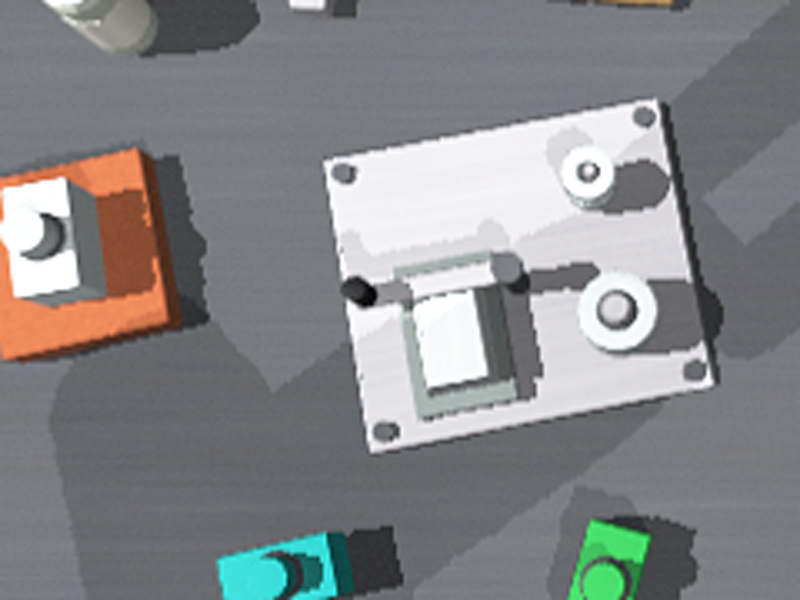

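View pics/end_side.png

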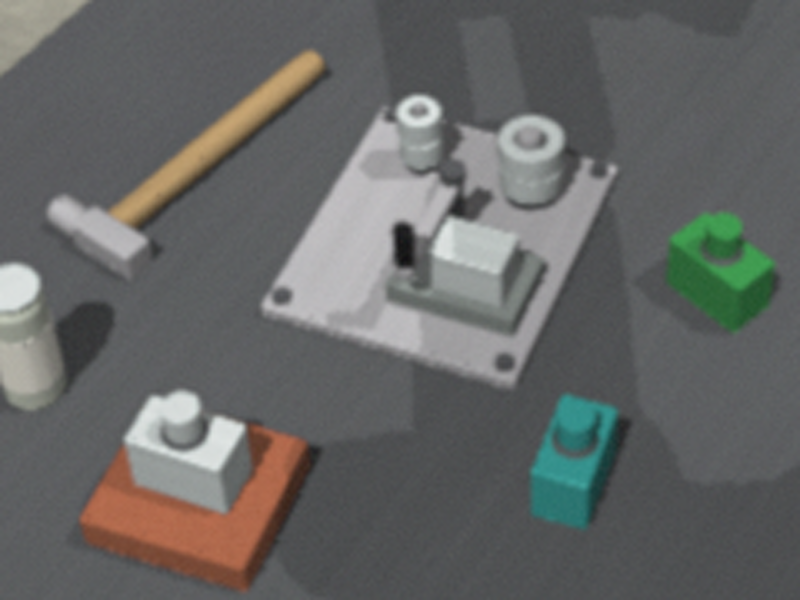

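In the end pictures both wide bushings are stacked on the thick pin at (618,310) in the top crop, and both narrow ones on the thin pin at (588,172). The blank is seated with the lever shut over it. The finished part stands on the brick, and the hammer and can are undisturbed.

```bash
python3 -c "
from plant import robot
print(robot.close_job())"
```

```text
the job is handed in; nothing more can be done
None
```

I handed the job in at about 43 s: the finished part is standing on the firebrick, the blank is seated with the lever shut over it, all four bushings are fully down on their pins, and the hammer, brush and spray can were left alone.

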